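# Re-grip the long sample tube at the V-block and pack it in the transport tray

## Task

Take the longer of the two sample tubes lying in the white foam cradle by its cap end, lay it lengthwise in the aluminium V-block and let go of it there. Then take it again by its middle, through the gap of the V-block, and lay it fully down in the grey transport tray, lengthwise, either way round. Leave the shorter tube lying in the cradle.

Things in the scene. Friction and masses are not known exactly. Their poses are not given: they have to be found in the camera images.
- long_tube: Longer sample tube, 150 mm, 40 g: frosted body 18 mm across, white label, red cap 22 mm across, 26 mm long. Origin mid-length on its axis, +x to the cap (x = +49 to +75 mm). Starts level, axis 45 mm up, in a groove of a white foam cradle 56 mm high; beyond x = +22 mm it overhangs the cradle's robot side; only that cap end can be gripped. Grooves 80 mm apart.
- short_tube: Shorter sample tube, otherwise alike (body 18 mm, same red cap): 104 mm long, lying in the other groove of the cradle. Origin mid-length on its axis, +x towards the cap. It stays there.
- v_block: Fixed aluminium V-block, 78 x 64 mm, 66 mm high. Origin centre of underside, z up. 8 mm base with two supports 14 mm thick (x = -39 to -25 and +25 to +39 mm), each with a 90-degree V along x, 48 mm wide at its mouth; between them a 50 mm gap for fingers to straddle the tube. A tube in it has its axis along x, 55 mm above the table; centred, its cap just clears the support.
- tray: Fixed grey tray, 192 (x) x 84 x 58 mm high. Origin centre of underside, z up. 8 mm base with a raised pocket at each end (from x = -30 and +30 mm outwards), outer ends closed (180 mm inside), 60 mm finger gap between. Pocket floor 30 mm up, 24 mm wide; sides slope out to 46 mm at the top. A tube lies in it along x, axis about 40 mm above the table.
There are look-alikes about, which are no part of the job. Leave any orange look-alike of the long_tube alone.

How it is judged (in metres and radians):
On the way, in this order (a step that is already met when the one before it is completed fails the run):
1. the long tube is lifted by its cap end (height (world z) of long_tube above 0.07 m and contact force between the fingers and long_tube above 0.5 N and x of the grasp point in the frame of long_tube between 0.02 and 0.09 m), for 0.1 s.
2. the long tube lies in the V-block, released (x of long_tube in the frame of v_block between -0.025 and 0.025 m and y of long_tube in the frame of v_block between -0.012 and 0.012 m and z of long_tube in the frame of v_block between 0.047 and 0.065 m and angle between the x axis of long_tube and the x axis of v_block, either way round below 0.2 rad and contact force between the fingers and long_tube below 0.2 N and linear speed of long_tube below 0.03 m/s), for 0.2 s.
3. the long tube is lifted by its middle (height (world z) of long_tube above 0.075 m and contact force between the fingers and long_tube above 0.5 N and x of the grasp point in the frame of long_tube between -0.035 and 0.035 m), for 0.1 s.
At the end, for the whole second after the job is handed in: Having lain released in the V-block, the long tube lies at rest and released in the tray: its middle within 22 mm lengthwise and 13 mm sideways of the tray's, axis within 11 degrees of its length and 32 to 48 mm above the table; the short tube within 25 mm of its start (x of long_tube in the frame of tray between -0.022 and 0.022 m and y of long_tube in the frame of tray between -0.013 and 0.013 m and z of long_tube in the frame of tray between 0.032 and 0.048 m and angle between the x axis of long_tube and the x axis of tray, either way round below 0.2 rad and contact force between the fingers and long_tube below 0.2 N and linear speed of long_tube below 0.03 m/s and distance of short_tube from where it was at the start of the episode below 0.025 m); the robot touches nothing.
It also fails if it takes over 51 s, if anything falls off the work surface, if the arm or the gripper's body presses on something with over 40 N, if the wrist force passes 120 N, or if a joint passes its speed limit or range.

## Robot

A 7-joint arm with a two-finger parallel gripper is mounted at the origin on the work surface. World frame = base frame: x ahead of the robot, y to its left, z up, the work surface at z = 0. Lengths are in m, angles in degrees, forces in N, time in s.
With the tool pointing down it reaches from about 0.425 to 0.925 m from the base axis. Payload 6.8 kg.
Tool frame: the origin (TCP) lies at the very end of the fingers, on their centre line; the grasp point (between the pads) lies 19 mm behind it; z points along the fingers, y is the line along which they close (so a half turn about z gives the same grasp; the last joint's range is limited). The gripper opens to 88 mm and grips with 3 to 60 N. Pads are 20 mm wide; open, the fingers measure 115 mm over their backs; the gripper's body (75 mm by 178 mm) begins 61 mm behind the grasp point.
Start: joints at [61.988, 27.33, 1.283, 89.118, -0.659, 63.558, -4.761], TCP at [0.251, -0.627, 0.223] pointing down, gripper open.
Joint ranges: [-169.35, 169.35], [-19.33, 120.38], [-80.79, 83.38], [13.8, 139.57], [-78.32, 258.32], [9.67, 109.79], [-169.56, 169.56]. Speed limits (degrees/s): [136.94, 136.94, 180, 180, 180, 180, 180].

## Interface

Orientations are given as a 3x3 rotation matrix whose columns are the frame's x, y, z axes.
In Python, from cell import arm gives the robot as it stands. The module is installed in compiled form; this text tells all that it offers.
- The arm moves only by the tool jog_arm, never from a script. Its argument "deltas" is a list of rows, each an object of numbers: "x", "y", "z": the shift along the tool's x, y, z each as a share of 0.12 m, from -1 to 1; "rx", "ry", "rz": the turn, a rotation vector about the tool's x, y, z each as a share of 45 degrees, from -1 to 1. In form: [{"x": .., "y": .., "z": .., "rx": .., "ry": .., "rz": ..}, ...]. A call has 1 to 20 rows; each row shifts and turns the commanded pose from where the row before left it, along the tool's axes as they then stand; what a row does not reach is not made up. A row lasts 1/10 s, in which the tool goes at most 50 mm and 8.59 degrees, less where a joint would pass 70% of its speed; a pose out of reach is approached as far as the arm can. A call with a number of a shift or a turn outside -1 to 1 is refused whole. A call with a gripper value outside its range is refused whole. "jaw" is the closure, from -1 (fully open) to 1 (shut), so that 0 is half open, set as the call begins (left out, the last holds). The fingers move at their own pace and stop on an object; the grip force is fixed at half the most. Time passes only in rows, so rows that do not move let the fingers close. It gives the time, the measured TCP pose, the force, the opening and the grip force at its end, in the units of the state.
- arm.state(): the state, without advancing time (a new reading comes with each control period).
- arm.camera(name): name is "scene" or "top"; returns the picture (400x640x3 uint8, blue, green, red); there is no depth.
- arm.calibration(name): a dict with "fx", "fy", "cx", "cy" (pixels), "xyz" and "attitude" of the camera in the world. Camera axes: x right, y down, z forward; pixel columns grow to the right and rows downward; lengths in m; the calibration is good to about 2 mm. A picture is of the moment at which its call begins. calibration takes no time and is no camera call.
- arm.hand_in(): hands the job in; it is judged then, once.
The state is a dict: "time": time; "q": joint angles; "qd": joint speeds; "effort": joint torques, N m; "ee_pos": TCP position; "ee_rot": TCP orientation; "force": force on the tool from outside, world axes, zero at the start; "torque": the same for the moment, N m; "finger_gap": finger opening in m; "grasp_force": force on a finger pad.
Only numpy, scipy, OpenCV 4.12 (cv2) and the standard library are available. Lean on these libraries where they do the work, as an engineer would, in place of code of your own. Each camera call takes 0.05 s, during which the arm holds its last target. There are 200 camera calls.

## Working session

There is one attempt and no reset: what is moved stays moved. The work goes in short steps, Python scripts to look and compute and a tool call to move; the robot and the scene stay as the last step left them, time stands still between calls to the robot, and variables do not carry over. Pictures are saved under pics/ and viewed, at most 10 in all, crops included, and the job is handed in when it is done.

Besides the shell and the picture viewer there is one more tool, called after "Call:" by a JSON object that holds its "op" and its "data", one argument or row to a line. jog_arm: Moves the arm, as the interface text tells. Its arguments: {"type":"object","properties":{"deltas":{"type":"array","items":{"type":"object","properties":{"x":{"type":"number"},"y":{"type":"number"},"z":{"type":"number"},"rx":{"type":"number"},"ry":{"type":"number"},"rz":{"type":"number"}}}},"jaw":{"type":"number"}},"required":["deltas"]}

```bash
mkdir -p pics
python3 - <<'E'
from cell import arm
import cv2
for n in("scene","top"):
    cv2.imwrite(f"pics/{n}0.png",arm.camera(n)); print(n,arm.calibration(n))
s=arm.state();print(s["time"],s["ee_pos"],s["ee_rot"],s["finger_gap"])
E
```

```text
scene {'fx': 390.4351853597446, 'fy': 390.4351853597446, 'cx': 317.06727923525364, 'cy': 195.42938290928515, 'xyz': array([0.95641407, 0.00683601, 0.74263359]), 'attitude': array([[ 0.05200438,  0.8441984 , -0.53350221],
       [ 0.99853483, -0.03595479,  0.04044071],
       [ 0.01495802, -0.53482363, -0.84483131]])}
top {'fx': 429.29868923943974, 'fy': 429.29868923943974, 'cx': 316.1042410604533, 'cy': 196.13897237109552, 'xyz': array([0.37950845, 0.04413733, 0.94819434]), 'attitude': array([[-0.02333657, -0.99150762,  0.12793764],
       [-0.99942411,  0.02629103,  0.02145284],
       [-0.02463427, -0.12736332, -0.99155017]])}
0.1 [ 0.25067185 -0.62617399  0.22182265] [[ 9.28366031e-01  3.71666591e-01 -6.75726492e-04]
 [ 3.71667194e-01 -9.28364930e-01  1.43292604e-03]
 [-9.47500424e-05 -1.58142523e-03 -9.99998745e-01]] 0.0876444784455019
```

View pics/top0.png

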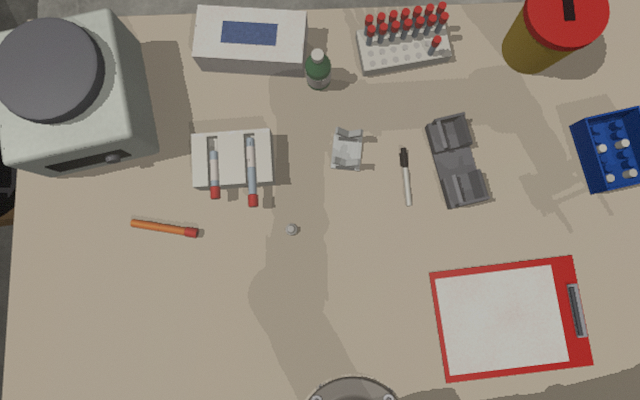

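View pics/scene0.png

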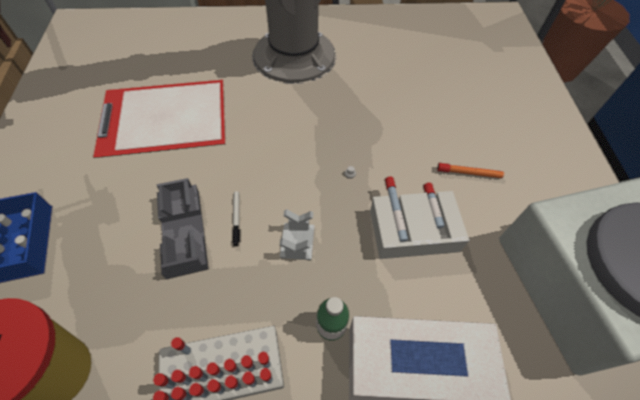

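```bash
cat > h.py <<'E'
import cv2,numpy as np
from cell import arm
def crop(im,x0,y0,w,h,s=5):
    c=cv2.resize(im[y0:y0+h,x0:x0+w],None,fx=s,fy=s,interpolation=cv2.INTER_CUBIC)
    for i in range(-x0%10,w,10):
        cv2.line(c,(i*s,0),(i*s,6),(0,255,0),1); cv2.putText(c,str(x0+i),(i*s,16),0,.35,(0,0,255),1)
    for i in range(-y0%10,h,10):
        cv2.line(c,(0,i*s),(6,i*s),(0,255,0),1); cv2.putText(c,str(y0+i),(8,i*s+4),0,.35,(0,0,255),1)
    return c
def w(n,u,v,z):
    c=arm.calibration(n); d=c["attitude"]@[(u-c["cx"])/c["fx"],(v-c["cy"])/c["fy"],1]
    return c["xyz"]+d*(z-c["xyz"][2])/d[2]
def px(n,p):
    c=arm.calibration(n); d=c["attitude"].T@(np.array(p)-c["xyz"])
    return np.array([c["fx"]*d[0]/d[2]+c["cx"],c["fy"]*d[1]/d[2]+c["cy"]])
E
python3 - <<'E'
from h import *
t=cv2.imread("pics/top0.png");s=cv2.imread("pics/scene0.png")
cv2.imwrite("pics/a.png",np.hstack([crop(t,185,118,95,97),crop(t,322,118,60,97)]))
cv2.imwrite("pics/b.png",np.hstack([crop(t,418,105,80,115),crop(s,150,170,70,115)]))
E
```

```text
(no output)
```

View pics/a.png

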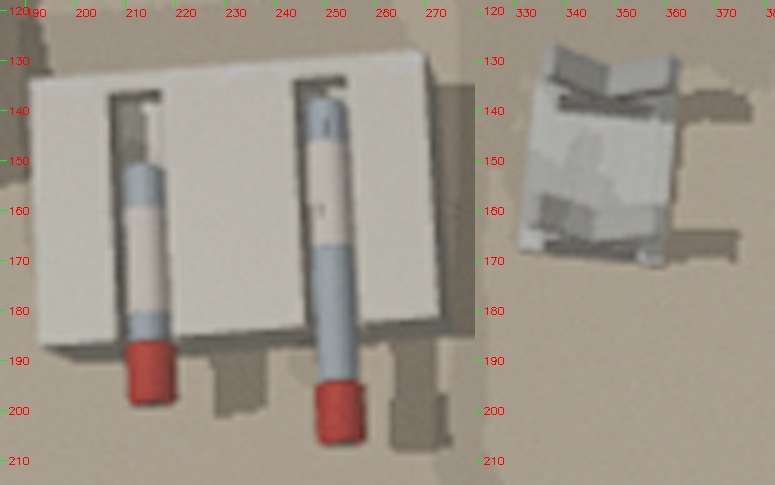

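View pics/b.png

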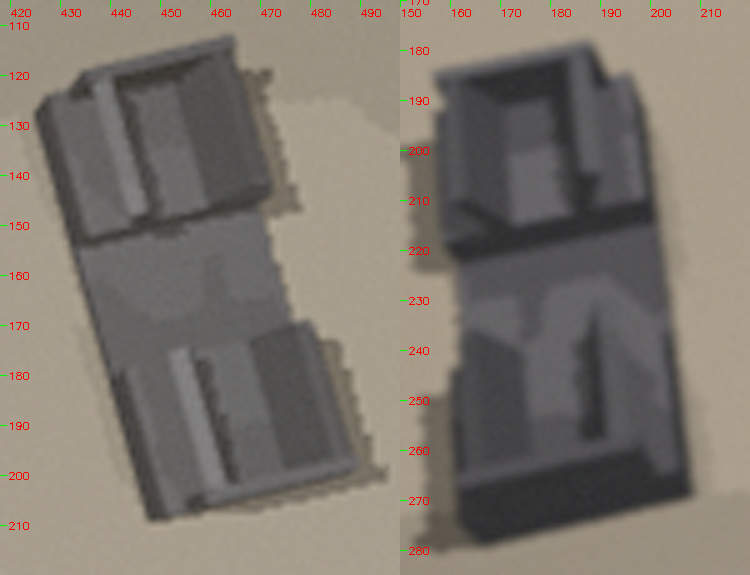

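```bash
cat >> h.py <<'E'
from scipy.optimize import least_squares
def pose(q,l):
    l=np.atleast_2d(l); c,s=np.cos(q[2]),np.sin(q[2])
    return np.c_[q[0]+c*l[:,0]-s*l[:,1],q[1]+s*l[:,0]+c*l[:,1],l[:,2]]
def fit(obs,q0):
    f=lambda q:np.concatenate([px(n,pose(q,np.array(l)/1e3)[0])-uv for n,uv,l in obs])
    r=least_squares(f,q0); return r.x,np.round(r.fun.reshape(-1,2),1)
def wire(im,n,q,segs,col=(0,255,255),x0=0,y0=0,s=1):
    for a,b in segs:
        P=[px(n,p) for p in pose(q,np.array([a,b])/1e3)]
        P=[tuple(int(round(v)) for v in ((p-[x0,y0]+.5)*s)) for p in P]
        cv2.line(im,*P,col,1)
def box(X,x2,Y,z0,z1):
    r=[]
    for z in(z0,z1): r+=[((X,-Y,z),(x2,-Y,z)),((x2,-Y,z),(x2,Y,z)),((x2,Y,z),(X,Y,z)),((X,Y,z),(X,-Y,z))]
    return r+[((x,y,z0),(x,y,z1)) for x in(X,x2) for y in(-Y,Y)]
vseg=[]
for a,b in((-39,-25),(25,39)):
    for x in(a,b): vseg+=[((x,-32,66),(x,-24,66)),((x,-24,66),(x,0,42)),((x,0,42),(x,24,66)),((x,24,66),(x,32,66))]
    for y in(-32,32): vseg+=[((a,y,66),(b,y,66)),((a,y,66),(a,y,0)),((b,y,66),(b,y,0))]
vseg+=box(-39,39,32,0,0)[:4]
tseg=box(-96,96,42,0,0)[:4]
for a,b in((-90,-30),(30,90)):
    for y,z in((-23,58),(-12,30),(12,30),(23,58)): tseg.append(((a,y,z),(b,y,z)))
    for x in (a,b): tseg+=[((x,-23,58),(x,-12,30)),((x,-12,30),(x,12,30)),((x,12,30),(x,23,58))]
tseg+=box(-96,-30,42,0,58)+box(30,96,42,0,58)
E
cat > f.py <<'E'
from h import *
tr,r=fit([("top",(448,209),(-96,42,0)),("top",(489.4,198),(-96,-42,58)),("top",(464.6,112.6),(96,-42,58)),
 ("scene",(163,279),(96,-42,0)),("scene",(208.4,269.4),(96,42,0)),("scene",(162,267),(96,-42,58))],[.55,-.3,.2]);print("tray",tr,r.tolist())
vb,r=fit([("top",(331,168.4),(-39,32,0)),("top",(360.4,171),(-39,-32,0)),("top",(362.6,129.4),(39,-32,66))],[.55,-.05,0]);print("vb",vb,r.tolist())
lo=[w("top",*p,z) for p,z in(((253,206.6),.045),((252.4,194.2),.045),((250,137.4),.045))];print("tube",lo)
d=lo[0]-lo[2];print(np.linalg.norm(d),np.degrees(np.arctan2(d[1],d[0])))
t=cv2.imread("pics/top0.png");s=cv2.imread("pics/scene0.png")
P=[]
for im,n,a in((t,"top",(318,118,70,60)),(s,"scene",(262,200,70,70)),(t,"top",(418,100,85,115)),(s,"scene",(145,170,75,115))):
    c=crop(im,*a,5)
    for q,g in((tr,tseg),(vb,vseg)): wire(c,n,q,g,(0,255,255),a[0],a[1],5)
    P.append(c)
pad=lambda c,h:cv2.copyMakeBorder(c,0,h-c.shape[0],0,0,0)
cv2.imwrite("pics/c.png",np.hstack([pad(P[0],350),P[1]])); cv2.imwrite("pics/d.png",np.hstack(P[2:]))
E
python3 f.py
```

```text
tray [ 0.56636752 -0.24036406  0.20253002] [[-3.0, 0.9], [2.8, 0.0], [2.6, -1.8], [4.6, -0.4], [2.2, -0.7], [-4.1, 0.5]]
vb [ 0.59780571 -0.00502654 -0.07655398] [[-0.0, 1.0], [-0.8, -0.2], [0.8, -0.8]]
tube [array([0.47721354, 0.19816073, 0.045     ]), array([0.50380966, 0.19932312, 0.045     ]), array([0.62821606, 0.20400304, 0.045     ])]
0.15111549799932758 -177.78432414911995
```

View pics/c.png

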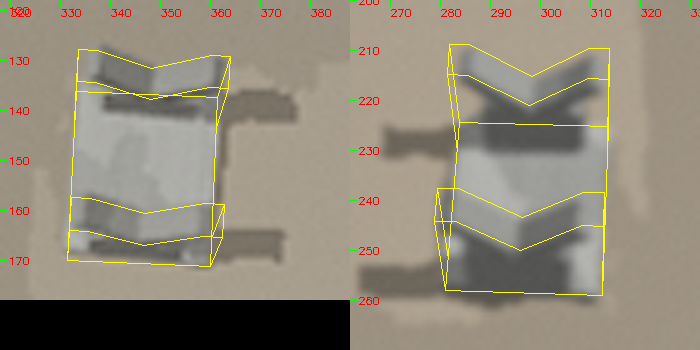

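View pics/d.png

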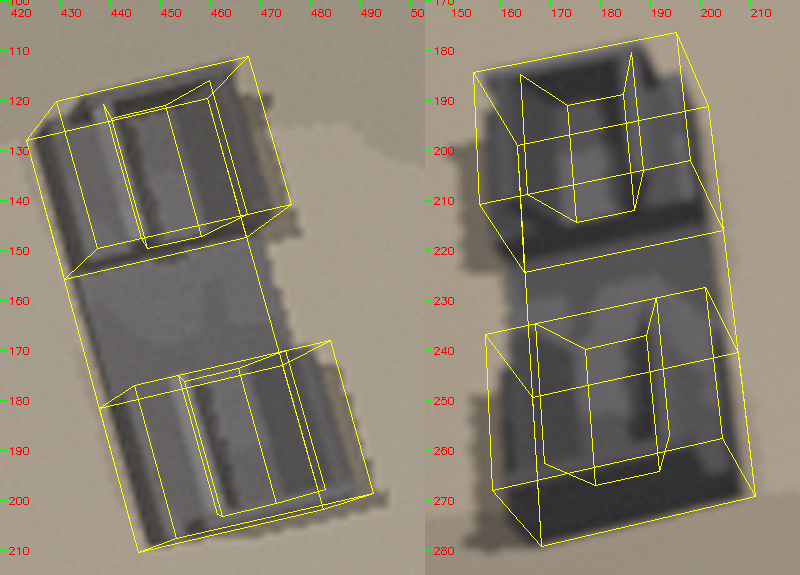

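Run:
```python
from h import *
tr,r=fit([("top",(448,209),(-96,42,0)),("scene",(167,279),(96,-42,0)),("scene",(208.4,269.4),(96,42,0)),("top",(456,175),(-30,23,58)),("top",(447.4,147.6),(30,23,58)),
("top",(468,173),(-30,-12,30)),("scene",(172,214.4),(-30,-12,30)),("scene",(184.6,212.4),(-30,12,30))],[.56,-.24,.2]);print("tray",tr,r.tolist())
t=cv2.imread("pics/top0.png");s=cv2.imread("pics/scene0.png")
P=[]
g=[q for q in tseg if abs(q[0][1])<30 or q[0][2]==0]
for im,n,a in((t,"top",(418,100,85,115)),(s,"scene",(145,170,75,115))):
    c=crop(im,*a,5); wire(c,n,tr,g,(0,255,255),a[0],a[1],5); P.append(c)
cv2.imwrite("pics/e.png",np.hstack(P))
# where tube projects in scene
for p in ((.4772,.1982,.045),(.6282,.2040,.045)): print(px("scene",p))
```

```text
tray [ 0.56695508 -0.24486712  0.21989794] [[-0.1, 0.7], [-0.8, 0.2], [0.6, -0.8], [-0.4, -0.7], [0.2, -0.5], [-0.5, -0.3], [0.1, 0.0], [-0.8, -0.6]]
[388.36482582 177.88451494]
[402.67507914 240.38571446]
```

View pics/e.png

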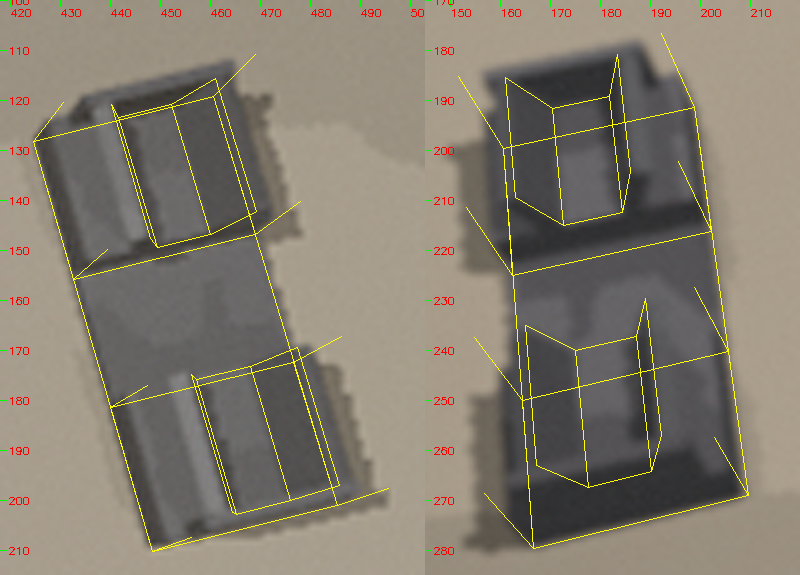

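Top: long tube cap at (253,201), tail at (250,137); V-block at (348,150) and tray at (457,160), and the wireframes fit both views. Lengths check out (151 mm against 150). Moving now.

Call:
{"op": "jog_arm", "data": {
  "deltas": [
    {"x":0.26,"y":-0.17},
    {"x":0.26,"y":-0.17},
    {"x":0.26,"y":-0.17},
    {"x":0.26,"y":-0.17},
    {"x":0.26,"y":-0.17},
    {"x":0.26,"y":-0.17},
    {"x":0.26,"y":-0.17},
    {"x":0.26,"y":-0.17},
    {"x":0.26,"y":-0.17},
    {"x":0.26,"y":-0.17},
    {"x":0.26,"y":-0.17},
    {"x":0.26,"y":-0.17},
    {"x":0.26,"y":-0.17},
    {"x":0.26,"y":-0.17}
  ],
  "jaw": -0.2
}}

```text
schema error: expected keys x, y, z, rx, ry, rz
```

Call:
{"op": "jog_arm", "data": {
  "deltas": [
    {"x":0.08,"y":-0.33},
    {"x":0.08,"y":-0.33},
    {"x":0.08,"y":-0.33},
    {"x":0.08,"y":-0.33},
    {"x":0.08,"y":-0.33},
    {"x":0.08,"y":-0.33},
    {"x":0.08,"y":-0.33},
    {"x":0.08,"y":-0.33},
    {"x":0.08,"y":-0.33},
    {"x":0.08,"y":-0.33},
    {"rz":0.11},
    {"rz":0.11},
    {"rz":0.11},
    {"rz":0.11},
    {},
    {},
    {}
  ]
}}

```text
schema error: expected keys x, y, z, rx, ry, rz
```

Call:
{"op": "jog_arm", "data": {
  "deltas": [
    {"x":0.3,"y":-0.2,"z":0,"rx":0,"ry":0,"rz":0},
    {"x":0.3,"y":-0.2,"z":0,"rx":0,"ry":0,"rz":0},
    {"x":0.3,"y":-0.2,"z":0,"rx":0,"ry":0,"rz":0},
    {"x":0.3,"y":-0.2,"z":0,"rx":0,"ry":0,"rz":0},
    {"x":0.3,"y":-0.2,"z":0,"rx":0,"ry":0,"rz":0},
    {"x":0.3,"y":-0.2,"z":0,"rx":0,"ry":0,"rz":0},
    {"x":0.3,"y":-0.2,"z":0,"rx":0,"ry":0,"rz":0},
    {"x":0.3,"y":-0.2,"z":0,"rx":0,"ry":0,"rz":0},
    {"x":0.3,"y":-0.2,"z":0,"rx":0,"ry":0,"rz":0},
    {"x":0.3,"y":-0.2,"z":0,"rx":0,"ry":0,"rz":0},
    {"x":0.3,"y":-0.2,"z":0,"rx":0,"ry":0,"rz":0},
    {"x":0.3,"y":-0.2,"z":0,"rx":0,"ry":0,"rz":0}
  ],
  "jaw": -0.2
}}

```text
time: 1.3
ee_pos: [0.5454, -0.1972, 0.2224]
ee_rot: [[0.928, 0.372, -0.0], [0.372, -0.928, 0.0], [-0.0, -0.0, -1.0]]
force: [1.3, 0.3, 0.0]
finger_gap: 0.0528
grasp_force: 0.0
```

Call:
{"op": "jog_arm", "data": {
  "deltas": [
    {"x":0.08,"y":-0.33,"z":0,"rx":0,"ry":0,"rz":0},
    {"x":0.08,"y":-0.33,"z":0,"rx":0,"ry":0,"rz":0},
    {"x":0.08,"y":-0.33,"z":0,"rx":0,"ry":0,"rz":0},
    {"x":0.08,"y":-0.33,"z":0,"rx":0,"ry":0,"rz":0},
    {"x":0.08,"y":-0.33,"z":0,"rx":0,"ry":0,"rz":0},
    {"x":0.08,"y":-0.33,"z":0,"rx":0,"ry":0,"rz":0},
    {"x":0.08,"y":-0.33,"z":0,"rx":0,"ry":0,"rz":0},
    {"x":0.08,"y":-0.33,"z":0,"rx":0,"ry":0,"rz":0},
    {"x":0.08,"y":-0.33,"z":0,"rx":0,"ry":0,"rz":0},
    {"x":0.08,"y":-0.33,"z":0,"rx":0,"ry":0,"rz":0},
    {"x":0,"y":0,"z":0,"rx":0,"ry":0,"rz":0.11},
    {"x":0,"y":0,"z":0,"rx":0,"ry":0,"rz":0.11},
    {"x":0,"y":0,"z":0,"rx":0,"ry":0,"rz":0.11},
    {"x":0,"y":0,"z":0,"rx":0,"ry":0,"rz":0.11},
    {"x":0,"y":0,"z":0,"rx":0,"ry":0,"rz":0},
    {"x":0,"y":0,"z":0,"rx":0,"ry":0,"rz":0}
  ]
}}

```text
time: 2.9
ee_pos: [0.4867, 0.2045, 0.2225]
ee_rot: [[0.999, 0.038, -0.0], [0.038, -0.999, -0.0], [-0.0, 0.0, -1.0]]
force: [-0.4, -0.1, -0.2]
finger_gap: 0.0527
grasp_force: 0.0
```

```bash
cat > g.py <<'E'
import sys,numpy as np
from cell import arm
s=arm.state();R=s["ee_rot"];p=s["ee_pos"]
print("t",s["time"],"p",p.round(4),"yaw",np.degrees(np.arctan2(R[1,0],R[0,0])).round(2),"z",R[:,2].round(4),"gap",round(float(s["finger_gap"]),4),"gf",s["grasp_force"],"F",np.round(s["force"],1),"q",np.round(s["q"],0))
if len(sys.argv)>3: print("units",(R.T@(np.array([float(a) for a in sys.argv[1:4]])-p)/.12).round(3))
E
python3 g.py .4917 .199 .026
```

```text
t 2.9 p [0.4867 0.2045 0.2225] yaw 2.15 z [-4.e-04 -2.e-04 -1.e+00] gap 0.0527 gf 0.0 F [-0.4 -0.1 -0.2] q [ -12.   15.  -21.  108.    6.   58. -123.]
units [0.041 0.047 1.637]
```

Call:
{"op": "jog_arm", "data": {
  "deltas": [
    {"x":0.04,"y":0.04,"z":0.2,"rx":0,"ry":0,"rz":0},
    {"x":0,"y":0,"z":0.3,"rx":0,"ry":0,"rz":0},
    {"x":0,"y":0,"z":0.3,"rx":0,"ry":0,"rz":0},
    {"x":0,"y":0,"z":0.3,"rx":0,"ry":0,"rz":0},
    {"x":0,"y":0,"z":0.2,"rx":0,"ry":0,"rz":0},
    {"x":0,"y":0,"z":0.2,"rx":0,"ry":0,"rz":0},
    {"x":0,"y":0,"z":0.13,"rx":0,"ry":0,"rz":0},
    {"x":0,"y":0,"z":0,"rx":0,"ry":0,"rz":0},
    {"x":0,"y":0,"z":0,"rx":0,"ry":0,"rz":0}
  ]
}}

```text
time: 3.8
ee_pos: [0.4919, 0.2, 0.0272]
ee_rot: [[0.999, 0.036, -0.0], [0.036, -0.999, 0.0], [-0.0, -0.0, -1.0]]
force: [0.9, -0.3, -0.4]
finger_gap: 0.0528
grasp_force: 0.0
```

Call:
{"op": "jog_arm", "data": {
  "deltas": [
    {"x":0,"y":0,"z":0,"rx":0,"ry":0,"rz":0},
    {"x":0,"y":0,"z":0,"rx":0,"ry":0,"rz":0},
    {"x":0,"y":0,"z":0,"rx":0,"ry":0,"rz":0},
    {"x":0,"y":0,"z":0,"rx":0,"ry":0,"rz":0},
    {"x":0,"y":0,"z":0,"rx":0,"ry":0,"rz":0},
    {"x":0,"y":0,"z":0,"rx":0,"ry":0,"rz":0},
    {"x":0,"y":0,"z":0,"rx":0,"ry":0,"rz":0},
    {"x":0,"y":0,"z":0,"rx":0,"ry":0,"rz":0}
  ],
  "jaw": 1
}}

```text
time: 4.6
ee_pos: [0.492, 0.2, 0.0272]
ee_rot: [[0.999, 0.035, 0.0], [0.035, -0.999, 0.0], [0.0, -0.0, -1.0]]
force: [0.2, -0.3, 1.2]
finger_gap: 0.0211
grasp_force: 30.0
```

Call:
{"op": "jog_arm", "data": {
  "deltas": [
    {"x":0,"y":0,"z":-0.05,"rx":0,"ry":0,"rz":0},
    {"x":0,"y":0,"z":-0.1,"rx":0,"ry":0,"rz":0},
    {"x":0,"y":0,"z":-0.15,"rx":0,"ry":0,"rz":0},
    {"x":0,"y":0,"z":-0.15,"rx":0,"ry":0,"rz":0},
    {"x":0,"y":0,"z":-0.15,"rx":0,"ry":0,"rz":0},
    {"x":0,"y":0,"z":-0.15,"rx":0,"ry":0,"rz":0},
    {"x":0,"y":0,"z":-0.1,"rx":0,"ry":0,"rz":0},
    {"x":0,"y":0,"z":-0.05,"rx":0,"ry":0,"rz":0},
    {"x":0,"y":0,"z":0,"rx":0,"ry":0,"rz":0},
    {"x":0,"y":0,"z":0,"rx":0,"ry":0,"rz":0}
  ]
}}

```text
time: 5.6
ee_pos: [0.4915, 0.1997, 0.1346]
ee_rot: [[0.999, 0.035, -0.001], [0.035, -0.999, -0.0], [-0.001, 0.0, -1.0]]
force: [-0.3, 0.9, 0.0]
finger_gap: 0.0213
grasp_force: 30.0
```

```bash
python3 - <<'E'
from h import *
s=arm.camera("scene");t=arm.camera("top")
cv2.imwrite("pics/s1.png",np.hstack([crop(s,350,120,95,110,4),crop(t,205,100,95,110,4)]))
p=arm.state()["ee_pos"]; R=arm.state()["ee_rot"]
g=p-.019*R[:,2]
for n in("scene","top"):
    print(n,px(n,g-.014*R[:,0]).round(1),px(n,g+.136*R[:,0]).round(1))
E
python3 g.py
```

```text
scene [398.3 146.1] [415.2 212.8]
top [242.6 200.6] [239.8 123.1]
t 5.7 p [0.4913 0.1996 0.1342] yaw 2.02 z [-1.5e-03 -6.0e-04 -1.0e+00] gap 0.0215 gf 29.99986857175827 F [ 0.4 -0.4 -0. ] q [ -13.   21.  -20.  113.    9.   48. -126.]
```

View pics/s1.png

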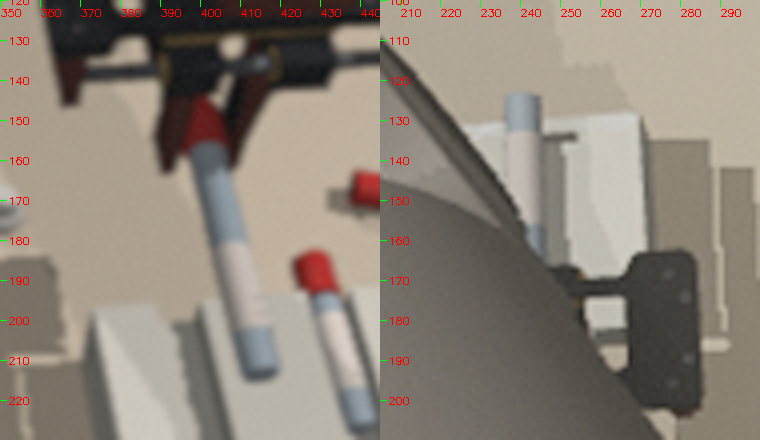

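The tube is held level by its cap: its tail is at (415,212) in the scene view, against (415.2,212.8) predicted for a level tube. Next, to above the V-block.

Call:
{"op": "jog_arm", "data": {
  "deltas": [
    {"x":0,"y":0,"z":0,"rx":0,"ry":0,"rz":0.07},
    {"x":0,"y":0,"z":0,"rx":0,"ry":0,"rz":0.07},
    {"x":0.03,"y":0.1,"z":0,"rx":0,"ry":0,"rz":0},
    {"x":0.06,"y":0.2,"z":0,"rx":0,"ry":0,"rz":0},
    {"x":0.06,"y":0.2,"z":0,"rx":0,"ry":0,"rz":0},
    {"x":0.06,"y":0.2,"z":0,"rx":0,"ry":0,"rz":0},
    {"x":0.06,"y":0.2,"z":0,"rx":0,"ry":0,"rz":0},
    {"x":0.06,"y":0.2,"z":0,"rx":0,"ry":0,"rz":0},
    {"x":0.06,"y":0.2,"z":0,"rx":0,"ry":0,"rz":0},
    {"x":0.06,"y":0.2,"z":0,"rx":0,"ry":0,"rz":0},
    {"x":0.03,"y":0.1,"z":0,"rx":0,"ry":0,"rz":0},
    {"x":0,"y":0,"z":0,"rx":0,"ry":0,"rz":0},
    {"x":0,"y":0,"z":0,"rx":0,"ry":0,"rz":0}
  ]
}}

```text
time: 7.0
ee_pos: [0.5346, 0.0049, 0.1349]
ee_rot: [[0.997, -0.074, -0.0], [-0.074, -0.997, 0.001], [-0.001, -0.001, -1.0]]
force: [-0.7, 0.1, 0.1]
finger_gap: 0.021
grasp_force: 30.0
```

```bash
python3 g.py .536 0 .037
python3 - <<'E'
from h import *
s=arm.camera("scene");t=arm.camera("top");vb=(.599,-.005,-.077)
P=[]
for im,n,a in((s,"scene",(250,160,95,115)),(t,"top",(310,90,95,115))):
    c=crop(im,*a,4); wire(c,n,vb,vseg,(0,255,255),a[0],a[1],4); P.append(c)
cv2.imwrite("pics/s2.png",np.hstack(P))
E
```

```text
t 7.0 p [0.5346 0.0049 0.1349] yaw -4.24 z [-5.e-04  5.e-04 -1.e+00] gap 0.021 gf 30.000052750110626 F [-0.7  0.1  0.1] q [   5.   21.  -14.  112.    7.   47. -108.]
units [0.015 0.04  0.816]
```

View pics/s2.png

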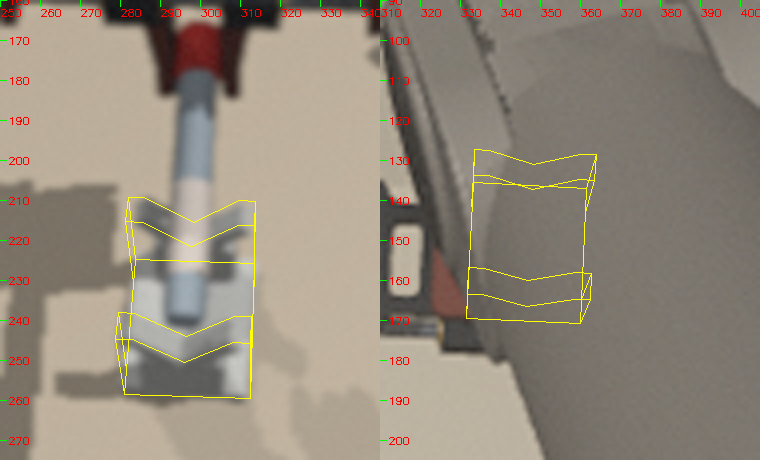

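Call:
{"op": "jog_arm", "data": {
  "deltas": [
    {"x":0.01,"y":0.04,"z":0.1,"rx":0,"ry":0,"rz":0.004},
    {"x":0,"y":0,"z":0.15,"rx":0,"ry":0,"rz":0},
    {"x":0,"y":0,"z":0.15,"rx":0,"ry":0,"rz":0},
    {"x":0,"y":0,"z":0.15,"rx":0,"ry":0,"rz":0},
    {"x":0,"y":0,"z":0.1,"rx":0,"ry":0,"rz":0},
    {"x":0,"y":0,"z":0.06,"rx":0,"ry":0,"rz":0},
    {"x":0,"y":0,"z":0.03,"rx":0,"ry":0,"rz":0},
    {"x":0,"y":0,"z":0.02,"rx":0,"ry":0,"rz":0},
    {"x":0,"y":0,"z":0,"rx":0,"ry":0,"rz":0},
    {"x":0,"y":0,"z":0,"rx":0,"ry":0,"rz":0}
  ]
}}

```text
time: 8.1
ee_pos: [0.5362, -0.0007, 0.0444]
ee_rot: [[0.997, -0.078, 0.001], [-0.078, -0.997, 0.0], [0.001, -0.0, -1.0]]
force: [-0.7, 0.3, -0.2]
finger_gap: 0.0217
grasp_force: 30.0
```

```bash
python3 g.py .536 0 .036
```

```text
t 8.1 p [ 0.5362 -0.0007  0.0444] yaw -4.47 z [ 0.001  0.    -1.   ] gap 0.0217 gf 29.999970495700836 F [-0.7  0.3 -0.2] q [   3.   29.  -13.  115.   10.   37. -110.]
units [-0.002 -0.006  0.07 ]
```

Call:
{"op": "jog_arm", "data": {
  "deltas": [
    {"x":0,"y":0,"z":0.03,"rx":0,"ry":0,"rz":0},
    {"x":0,"y":0,"z":0.02,"rx":0,"ry":0,"rz":0},
    {"x":0,"y":0,"z":0,"rx":0,"ry":0,"rz":0},
    {"x":0,"y":0,"z":0,"rx":0,"ry":0,"rz":0}
  ]
}}

```text
time: 8.5
ee_pos: [0.5365, 0.0002, 0.0384]
ee_rot: [[0.997, -0.077, 0.002], [-0.077, -0.997, 0.001], [0.002, -0.001, -1.0]]
force: [0.4, 2.0, 4.6]
finger_gap: 0.0215
grasp_force: 30.0
```

Call:
{"op": "jog_arm", "data": {
  "deltas": [
    {"x":0,"y":0,"z":0.01,"rx":0,"ry":0,"rz":0},
    {"x":0,"y":0,"z":0.01,"rx":0,"ry":0,"rz":0},
    {"x":0,"y":0,"z":0,"rx":0,"ry":0,"rz":0},
    {"x":0,"y":0,"z":0,"rx":0,"ry":0,"rz":0}
  ]
}}

```text
time: 8.9
ee_pos: [0.5365, 0.0005, 0.0362]
ee_rot: [[0.997, -0.077, 0.002], [-0.077, -0.997, 0.001], [0.002, -0.001, -1.0]]
force: [-1.6, 3.0, 7.9]
finger_gap: 0.021
grasp_force: 30.0
```

Call:
{"op": "jog_arm", "data": {
  "deltas": [
    {"x":0,"y":0,"z":0,"rx":0,"ry":0,"rz":0},
    {"x":0,"y":0,"z":0,"rx":0,"ry":0,"rz":0},
    {"x":0,"y":0,"z":0,"rx":0,"ry":0,"rz":0},
    {"x":0,"y":0,"z":0,"rx":0,"ry":0,"rz":0},
    {"x":0,"y":0,"z":0,"rx":0,"ry":0,"rz":0},
    {"x":0,"y":0,"z":0,"rx":0,"ry":0,"rz":0},
    {"x":0,"y":0,"z":0,"rx":0,"ry":0,"rz":0},
    {"x":0,"y":0,"z":0,"rx":0,"ry":0,"rz":0}
  ],
  "jaw": -0.2
}}

```text
time: 9.7
ee_pos: [0.5358, -0.0007, 0.0354]
ee_rot: [[0.997, -0.078, 0.0], [-0.078, -0.997, -0.0], [0.0, 0.0, -1.0]]
force: [-0.4, 0.9, -0.3]
finger_gap: 0.0528
grasp_force: 0.0
```

Call:
{"op": "jog_arm", "data": {
  "deltas": [
    {"x":0,"y":0,"z":-0.1,"rx":0,"ry":0,"rz":0},
    {"x":0,"y":0,"z":-0.2,"rx":0,"ry":0,"rz":0},
    {"x":0,"y":0,"z":-0.3,"rx":0,"ry":0,"rz":0},
    {"x":0,"y":0,"z":-0.3,"rx":0,"ry":0,"rz":0},
    {"x":0,"y":0,"z":-0.1,"rx":0,"ry":0,"rz":0},
    {"x":0,"y":0,"z":0,"rx":0,"ry":0,"rz":0}
  ]
}}

```text
time: 10.3
ee_pos: [0.5372, -0.0006, 0.1579]
ee_rot: [[0.997, -0.078, 0.005], [-0.078, -0.997, 0.0], [0.005, -0.0, -1.0]]
force: [0.6, -0.2, -0.8]
finger_gap: 0.0523
grasp_force: 0.0
```

```bash
python3 g.py .597 -.005 .036
python3 - <<'E'
from h import *
s=arm.camera("scene");vb=(.599,-.005,-.077)
a=(250,160,95,115);c=crop(s,*a,5); wire(c,"scene",vb,[((-75,0,55),(75,0,55)),((-75,-11,55),(-75,11,55)),((75,-9,55),(75,9,55)),((-49,-11,55),(-49,11,55))],(0,255,255),a[0],a[1],5)
cv2.imwrite("pics/s3.png",c)
E
```

```text
t 10.3 p [ 0.5372 -0.0006  0.1579] yaw -4.47 z [ 4.7e-03  1.0e-04 -1.0e+00] gap 0.0523 gf 0.0 F [ 0.6 -0.2 -0.8] q [   5.   19.  -15.  111.    6.   50. -107.]
units [ 0.495 -0.002  1.018]
```

View pics/s3.png

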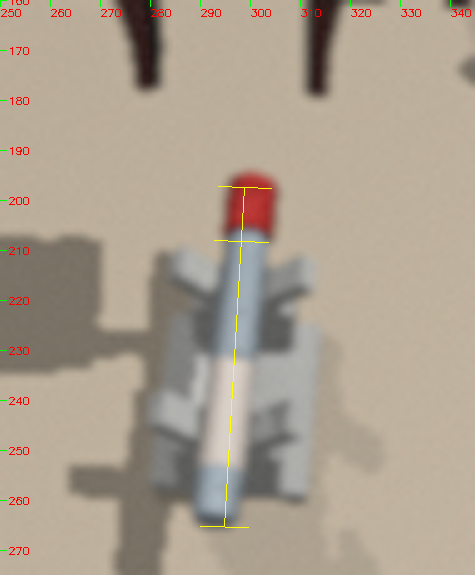

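```bash
python3 - <<'E'
from h import *
a=w("scene",300.3,196.5,.055);b=w("scene",292.8,263.5,.055);c=w("scene",298.2,207,.055)
print(a,b,c,(a+b)/2,np.linalg.norm(a-b),np.degrees(np.arctan2((b-a)[1],(b-a)[0])))
E
python3 g.py
```

```text
[0.52332806 0.00477373 0.055     ] [ 0.67114484 -0.01358873  0.055     ] [ 5.48499770e-01 -2.50821581e-04  5.50000000e-02] [ 0.59723645 -0.0044075   0.055     ] 0.14895294556811867 -7.081259172915268
t 10.35 p [ 0.536  -0.0007  0.1561] yaw -4.47 z [ 1.6e-03 -1.0e-04 -1.0e+00] gap 0.0527 gf 0.0 F [-0.3 -0.4 -0.8] q [   5.   19.  -15.  111.    6.   50. -107.]
```

The tube lies in the V-block, with its cap at (300,196) and tail at (293,264). Its yaw is about -7° and its middle about (0.597, -0.004), 149 mm long, so it is level. Regripping by the middle.

Call:
{"op": "jog_arm", "data": {
  "deltas": [
    {"x":0.1,"y":-0.03,"z":0,"rx":0,"ry":0,"rz":0.055},
    {"x":0.15,"y":0,"z":0,"rx":0,"ry":0,"rz":0},
    {"x":0.15,"y":0,"z":0,"rx":0,"ry":0,"rz":0},
    {"x":0.11,"y":0,"z":0,"rx":0,"ry":0,"rz":0},
    {"x":0,"y":0,"z":0,"rx":0,"ry":0,"rz":0},
    {"x":0,"y":0,"z":0,"rx":0,"ry":0,"rz":0}
  ]
}}

```text
time: 10.95
ee_pos: [0.5955, -0.0039, 0.1537]
ee_rot: [[0.993, -0.121, -0.003], [-0.121, -0.993, -0.0], [-0.003, 0.0, -1.0]]
force: [0.5, -0.0, 0.3]
finger_gap: 0.0528
grasp_force: 0.0
```

```bash
python3 g.py .597 -.0045 .036
```

```text
t 10.95 p [ 0.5955 -0.0039  0.1537] yaw -6.93 z [-0.0033 -0.     -1.    ] gap 0.0528 gf 0.0 F [ 0.5 -0.   0.3] q [   5.   25.  -13.  103.    7.   53. -109.]
units [0.016 0.003 0.981]
```

Call:
{"op": "jog_arm", "data": {
  "deltas": [
    {"x":0.01,"y":0,"z":0.15,"rx":0,"ry":0,"rz":0},
    {"x":0,"y":0,"z":0.2,"rx":0,"ry":0,"rz":0},
    {"x":0,"y":0,"z":0.2,"rx":0,"ry":0,"rz":0},
    {"x":0,"y":0,"z":0.2,"rx":0,"ry":0,"rz":0},
    {"x":0,"y":0,"z":0.12,"rx":0,"ry":0,"rz":0},
    {"x":0,"y":0,"z":0.08,"rx":0,"ry":0,"rz":0},
    {"x":0,"y":0,"z":0.03,"rx":0,"ry":0,"rz":0},
    {"x":0,"y":0,"z":0,"rx":0,"ry":0,"rz":0},
    {"x":0,"y":0,"z":0,"rx":0,"ry":0,"rz":0}
  ]
}}

```text
time: 11.85
ee_pos: [0.5987, -0.0041, 0.0387]
ee_rot: [[0.993, -0.121, 0.001], [-0.121, -0.993, 0.0], [0.001, -0.0, -1.0]]
force: [0.2, 0.0, 0.9]
finger_gap: 0.0528
grasp_force: 0.0
```

Call:
{"op": "jog_arm", "data": {
  "deltas": [
    {"x":0,"y":0,"z":0,"rx":0,"ry":0,"rz":0},
    {"x":0,"y":0,"z":0,"rx":0,"ry":0,"rz":0},
    {"x":0,"y":0,"z":0,"rx":0,"ry":0,"rz":0},
    {"x":0,"y":0,"z":0,"rx":0,"ry":0,"rz":0},
    {"x":0,"y":0,"z":0,"rx":0,"ry":0,"rz":0},
    {"x":0,"y":0,"z":0,"rx":0,"ry":0,"rz":0},
    {"x":0,"y":0,"z":0,"rx":0,"ry":0,"rz":0},
    {"x":0,"y":0,"z":0,"rx":0,"ry":0,"rz":0}
  ],
  "jaw": 1
}}

```text
time: 12.65
ee_pos: [0.598, -0.0047, 0.0379]
ee_rot: [[0.993, -0.121, -0.0], [-0.121, -0.993, -0.001], [0.0, 0.001, -1.0]]
force: [-1.3, -4.1, 1.8]
finger_gap: 0.017
grasp_force: 30.0
```

Call:
{"op": "jog_arm", "data": {
  "deltas": [
    {"x":0,"y":0,"z":-0.05,"rx":0,"ry":0,"rz":0},
    {"x":0,"y":0,"z":-0.1,"rx":0,"ry":0,"rz":0},
    {"x":0,"y":0,"z":-0.2,"rx":0,"ry":0,"rz":0},
    {"x":0,"y":0,"z":-0.2,"rx":0,"ry":0,"rz":0},
    {"x":0,"y":0,"z":-0.2,"rx":0,"ry":0,"rz":0},
    {"x":0,"y":0,"z":-0.1,"rx":0,"ry":0,"rz":0},
    {"x":0,"y":0,"z":0,"rx":0,"ry":0,"rz":-0.08},
    {"x":0,"y":0,"z":0,"rx":0,"ry":0,"rz":-0.09},
    {"x":0,"y":0,"z":0,"rx":0,"ry":0,"rz":-0.09},
    {"x":0,"y":0,"z":0,"rx":0,"ry":0,"rz":-0.09},
    {"x":0,"y":0,"z":0,"rx":0,"ry":0,"rz":-0.08},
    {"x":0,"y":0,"z":0,"rx":0,"ry":0,"rz":0}
  ]
}}

```text
time: 13.85
ee_pos: [0.5979, -0.0039, 0.1399]
ee_rot: [[0.976, 0.216, -0.0], [0.216, -0.976, 0.0], [-0.0, -0.0, -1.0]]
force: [-0.6, 0.0, -0.6]
finger_gap: 0.0171
grasp_force: 30.0
```

Call:
{"op": "jog_arm", "data": {
  "deltas": [
    {"x":-0.04,"y":0.1,"z":0,"rx":0,"ry":0,"rz":0},
    {"x":-0.07,"y":0.2,"z":0,"rx":0,"ry":0,"rz":0},
    {"x":-0.07,"y":0.2,"z":0,"rx":0,"ry":0,"rz":0},
    {"x":-0.08,"y":0.2,"z":0,"rx":0,"ry":0,"rz":0},
    {"x":-0.08,"y":0.2,"z":0,"rx":0,"ry":0,"rz":0},
    {"x":-0.08,"y":0.2,"z":0,"rx":0,"ry":0,"rz":0},
    {"x":-0.08,"y":0.2,"z":0,"rx":0,"ry":0,"rz":0},
    {"x":-0.08,"y":0.2,"z":0,"rx":0,"ry":0,"rz":0},
    {"x":-0.07,"y":0.2,"z":0,"rx":0,"ry":0,"rz":0},
    {"x":-0.04,"y":0.15,"z":0,"rx":0,"ry":0,"rz":0},
    {"x":0,"y":0,"z":0,"rx":0,"ry":0,"rz":0},
    {"x":0,"y":0,"z":0,"rx":0,"ry":0,"rz":0}
  ]
}}

```text
time: 15.05
ee_pos: [0.5646, -0.2387, 0.1398]
ee_rot: [[0.977, 0.213, -0.0], [0.213, -0.977, 0.0], [-0.0, -0.0, -1.0]]
force: [-0.1, -0.6, -0.5]
finger_gap: 0.0174
grasp_force: 30.0
```

```bash
python3 g.py .567 -.245 .021
python3 - <<'E'
from h import *
s=arm.camera("scene");tr=(.567,-.245,.22)
a=(120,120,110,165);c=crop(s,*a,3); wire(c,"scene",tr,[q for q in tseg if abs(q[0][1])<30 or q[0][2]==0 and q[1][2]==0],(0,255,255),a[0],a[1],3)
cv2.imwrite("pics/s4.png",c)
E
```

```text
t 15.05 p [ 0.5646 -0.2387  0.1398] yaw 12.32 z [-2.e-04  4.e-04 -1.e+00] gap 0.0174 gf 29.995924830436707 F [-0.1 -0.6 -0.5] q [ 28.  27. -14. 102.   8.  52. -68.]
units [0.009 0.056 0.99 ]
```

View pics/s4.png

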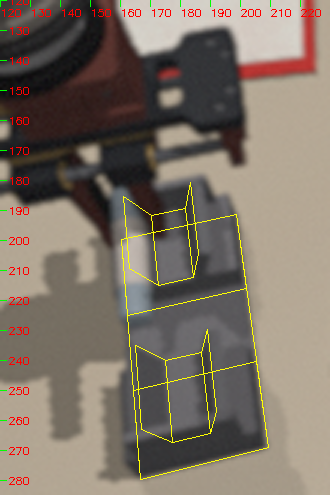

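Call:
{"op": "jog_arm", "data": {
  "deltas": [
    {"x":0.01,"y":0.055,"z":0.1,"rx":0,"ry":0,"rz":-0.005},
    {"x":0,"y":0,"z":0.15,"rx":0,"ry":0,"rz":0},
    {"x":0,"y":0,"z":0.15,"rx":0,"ry":0,"rz":0},
    {"x":0,"y":0,"z":0.15,"rx":0,"ry":0,"rz":0},
    {"x":0,"y":0,"z":0.15,"rx":0,"ry":0,"rz":0},
    {"x":0,"y":0,"z":0.1,"rx":0,"ry":0,"rz":0},
    {"x":0,"y":0,"z":0.08,"rx":0,"ry":0,"rz":0},
    {"x":0,"y":0,"z":0.04,"rx":0,"ry":0,"rz":0},
    {"x":0,"y":0,"z":0,"rx":0,"ry":0,"rz":0},
    {"x":0,"y":0,"z":0,"rx":0,"ry":0,"rz":0}
  ]
}}

```text
time: 16.1
ee_pos: [0.568, -0.245, 0.03]
ee_rot: [[0.976, 0.219, 0.001], [0.219, -0.976, -0.0], [0.001, 0.001, -1.0]]
force: [0.7, -0.8, -0.6]
finger_gap: 0.0177
grasp_force: 30.0
```

```bash
python3 g.py .567 -.245 .022
```

```text
t 16.1 p [ 0.568 -0.245  0.03 ] yaw 12.64 z [ 9.e-04 -3.e-04 -1.e+00] gap 0.0177 gf 29.99575138092041 F [ 0.7 -0.8 -0.6] q [ 27.  36. -13. 104.  11.  41. -69.]
units [-0.008 -0.002  0.067]
```

Call:
{"op": "jog_arm", "data": {
  "deltas": [
    {"x":0,"y":0,"z":0.02,"rx":0,"ry":0,"rz":0},
    {"x":0,"y":0,"z":0.02,"rx":0,"ry":0,"rz":0},
    {"x":0,"y":0,"z":0.01,"rx":0,"ry":0,"rz":0},
    {"x":0,"y":0,"z":0,"rx":0,"ry":0,"rz":0},
    {"x":0,"y":0,"z":0,"rx":0,"ry":0,"rz":0}
  ]
}}

```text
time: 16.6
ee_pos: [0.5676, -0.245, 0.0236]
ee_rot: [[0.976, 0.219, 0.0], [0.219, -0.976, -0.0], [0.0, 0.0, -1.0]]
force: [0.1, 0.4, 0.7]
finger_gap: 0.0174
grasp_force: 30.0
```

Call:
{"op": "jog_arm", "data": {
  "deltas": [
    {"x":0,"y":0,"z":0.01,"rx":0,"ry":0,"rz":0},
    {"x":0,"y":0,"z":0,"rx":0,"ry":0,"rz":0},
    {"x":0,"y":0,"z":0,"rx":0,"ry":0,"rz":0}
  ]
}}

```text
time: 16.9
ee_pos: [0.5678, -0.245, 0.023]
ee_rot: [[0.976, 0.219, 0.001], [0.219, -0.976, -0.0], [0.0, 0.0, -1.0]]
force: [-1.8, 0.4, 7.3]
finger_gap: 0.0173
grasp_force: 30.0
```

Call:
{"op": "jog_arm", "data": {
  "deltas": [
    {"x":0,"y":0,"z":0,"rx":0,"ry":0,"rz":0},
    {"x":0,"y":0,"z":0,"rx":0,"ry":0,"rz":0},
    {"x":0,"y":0,"z":0,"rx":0,"ry":0,"rz":0},
    {"x":0,"y":0,"z":0,"rx":0,"ry":0,"rz":0},
    {"x":0,"y":0,"z":0,"rx":0,"ry":0,"rz":0},
    {"x":0,"y":0,"z":0,"rx":0,"ry":0,"rz":0},
    {"x":0,"y":0,"z":0,"rx":0,"ry":0,"rz":0}
  ],
  "jaw": -0.2
}}

```text
time: 17.6
ee_pos: [0.5675, -0.2449, 0.0222]
ee_rot: [[0.976, 0.219, 0.0], [0.219, -0.976, -0.0], [0.0, 0.0, -1.0]]
force: [-0.0, -1.4, -0.3]
finger_gap: 0.0528
grasp_force: 0.0
```

Call:
{"op": "jog_arm", "data": {
  "deltas": [
    {"x":0,"y":0,"z":-0.1,"rx":0,"ry":0,"rz":0},
    {"x":0,"y":0,"z":-0.2,"rx":0,"ry":0,"rz":0},
    {"x":0,"y":0,"z":-0.3,"rx":0,"ry":0,"rz":0},
    {"x":0,"y":0,"z":-0.3,"rx":0,"ry":0,"rz":0},
    {"x":0,"y":0,"z":-0.3,"rx":0,"ry":0,"rz":0},
    {"x":0,"y":0,"z":-0.2,"rx":0,"ry":0,"rz":0},
    {"x":-0.1,"y":0,"z":0,"rx":0,"ry":0,"rz":0},
    {"x":-0.1,"y":0,"z":0,"rx":0,"ry":0,"rz":0},
    {"x":0,"y":0,"z":0,"rx":0,"ry":0,"rz":0},
    {"x":0,"y":0,"z":0,"rx":0,"ry":0,"rz":0}
  ]
}}

```text
time: 18.6
ee_pos: [0.5428, -0.2503, 0.1891]
ee_rot: [[0.976, 0.218, -0.002], [0.218, -0.976, 0.001], [-0.002, -0.001, -1.0]]
force: [0.7, 0.9, 0.3]
finger_gap: 0.0528
grasp_force: 0.0
```

The picture budget is used up, so I'll check the placing by image code: the pixels of the red caps and the tube body against prediction.

Run:
```python
from h import *
s=arm.camera("scene"); s0=cv2.imread("pics/scene0.png"); tr=(.567,-.245,.22)
for x in(-75,-62,-49,75): print(x,px("scene",pose(tr,np.array([[x,0,40]])/1e3)[0]).round(1))
b,g,r=[c.astype(int) for c in cv2.split(s)]
m=((r>90)&(g<.5*r)&(b<.5*r)).astype(np.uint8)
n,_,st,ce=cv2.connectedComponentsWithStats(m)
for i in range(1,n):
    if st[i,4]>15 and ce[i][1]<300: print("red",ce[i].round(1),st[i])
d=(np.abs(s.astype(int)-s0).sum(2)>120).astype(np.uint8); d[:170]=0;d[285:]=0;d[:,:150]=0;d[:,215:]=0
ys,xs=np.nonzero(d&(b>110))
print("bright changed",len(xs),xs.min(),xs.max(),ys.min(),ys.max(), [(y,xs[ys==y].mean().round(1)) for y in range(ys.min(),ys.max()+1,8) if (ys==y).any()])
```

```text
-75 [174.8 193. ]
-62 [175.3 198. ]
-49 [175.8 203.1]
75 [181.1 256.3]
red [199.1 118.2] [142  80  83  70 503]
red [138.8 149.7] [125 146  28   8 131]
red [444.4 167.1] [439 163  12   9  84]
red [428.3 187.6] [424 183  10  10  74]
red [174.7 195.7] [170 190  11  13 117]
bright changed 392 173 183 202 255 [(202, np.float64(176.0)), (210, np.float64(176.0)), (218, np.float64(177.0)), (226, np.float64(178.0)), (234, np.float64(178.5)), (242, np.float64(179.0)), (250, np.float64(179.5))]
```

```bash
python3 -c "
from cell import arm; print(arm.hand_in())"
```

```text
the job is handed in; nothing more can be done
None
```

The long tube was laid and released in the V-block, then re-gripped by its middle, laid in the tray and released, and the job is handed in at about 18.7 s; image checks put it within about 5 mm of the tray's centre and the short tube still in its groove, but no verdict came back and I viewed 11 pictures, one over the limit of 10.

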